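Press the lever to hold the scrap bin's heavy lid open

ROBOT

A 6-joint arm with a two-finger parallel gripper is mounted at the origin on the work surface. World frame = base frame: x ahead of the robot, y to its left, z up, the work surface at z = 0. Lengths are in m, angles in rad, forces in N, time in s.
With the tool pointing down it reaches from about 0.3 to 0.875 m from the base axis. Payload 6.4 kg.
Tool frame: the origin (TCP) lies on the centre line of the jaws, within the pads' length; the fingertips stand ctrl.nose_length ahead of it and the grasp point (between the pads) lies 6 mm ahead of it (ctrl.nose_length is the distance from the TCP to the fingertips, in m); x points along the fingers, y is the direction in which the jaws open and shut, and the axes are right-handed (so a half turn about x gives the same grasp; the last joint's range is limited). The gripper opens to 85 mm and grips with 20 to 120 N. Pads are 22 mm wide; open, the fingers measure 114 mm over their backs; the gripper's body (76 mm by 85 mm) begins 54 mm behind the grasp point. The pads swing forward as they close: fully open they stand 13 mm farther back than shut.
Start: joints at [-0.206, 0.181, 1.607, -0, 1.354, -0.206], TCP at [0.575, 0, 0.256] pointing down, gripper open.
Joint ranges: [-2.99, 2.99], [-0.89, 2.07], [0.3, 2.58], [-1.14, 4.28], [0, 2.63], [-3.12, 3.12]. Speed limits (rad/s): [2.57, 2.57, 3.01, 3.14, 3.14, 3.14].

INTERFACE

Orientations are given as a unit quaternion [w, x, y, z].
In Python, from bench import telemetry, cams, workorder, spotter, ctrl gives the robot as it stands. The module is installed in compiled form; this text tells all that it offers.
- The arm moves only by the tool servo_tool, never from a script. Its argument "targets" is one flat list of numbers, 4 for each row, row after row: the shift along the tool's x, y, z in mm, then the turn about the tool's x in rad. A call has exactly 5 rows; each row shifts and turns the commanded pose from where the row before left it, along the tool's axes as they then stand; what a row does not reach is not made up. A row lasts 1/10 s, in which the tool goes at most 50 mm and 8.59 degrees, less where a joint would pass 70% of its speed; a pose out of reach is approached as far as the arm can. A call is refused whole if a number of a shift passes 50 or a number of a turn 0.15, either way. A call with a gripper value outside its range is refused whole. "fingers" is the finger opening in mm, from 0 to 85.4, set as the call begins (left out, the last holds). The fingers move at their own pace and stop on an object; the grip force is fixed at half the most. Time passes only in rows, so rows that do not move let the fingers close, or fill a call up. It gives the time, the measured TCP pose, the force and the opening at its end, in the units of the state.
- telemetry.get_obs(): the state, without advancing time (a new reading comes with each control period).
- cams.camera(name): name is "scene" or "side" or "wrist"; returns (picture, depth): 480x640x3 uint8, blue, green, red; 480x640 float32, m along the optical axis (not along the pixel's ray), 0 where there is no reading.
- cams.camera_params(name): a dict with "intrinsics" (3x3 intrinsics, pixels), "D" ([k1, k2, p1, p2, k3] as OpenCV has them; the pictures are not rectified), "R" (3x3) and "t" (3): a world point X has camera coordinates R X + t; the wrist camera has in their place "mount" (4x4, takes a point from camera to tool coordinates, whose origin is the TCP and whose axes are the tool frame's). Camera axes: x right, y down, z forward; pixel columns grow to the right and rows downward; lengths in m; the calibration is good to about 2 mm. A picture is of the moment at which its call begins: read the wrist's pose just before it. camera_params takes no time and is no camera call.
- workorder.hand_in(): hands the job in, once; it reports no verdict.
Trained networks look in the newest picture that a camera, given by its name, has taken for a name from the list of things; names that differ only in an ending like _2 or _b are one class to them, and where a whole thing is asked for, a point or a joint stands for the part that bears it (a point fixed in the world has none). Each returns a list of dicts, best first, with "score" (0 to 1); they miss things now and then, are a little off and sometimes report something else, mostly with a low value. They report only what shows in the picture. A call takes as long as a camera call.
- spotter.search_frame(camera, thing): "pixel" ([column, row] in pixels, amid what is visible of it).
The state is a dict: "time_s": time; "q": joint angles; "dq": joint speeds; "joint_efforts": joint torques, N m; "eef_pos": TCP position; "eef_rot": TCP orientation; "wrist_force": force on the tool from outside, world axes, zero at the start; "torque": the same for the moment, N m; "opening": opening from 0.0 (shut) to 1.0 (fully open).
Only numpy, scipy, OpenCV 4.12 (cv2) and the standard library are available. Lean on these libraries where they do the work, as an engineer would, in place of code of your own. Each camera call takes 0.05 s, during which the arm holds its last target.

TASK

Open the small steel scrap bin on the bench and keep it open. The wooden chock that stands under the bin's lever must first be pushed out sideways along the bench; then press the rubber pad at the lever's long end all the way down with the fingertips, so that the heavy lid rises, and finish while holding it down. Nothing is picked up: the chock stays upright on the bench, do not touch the lid, and leave the jar, the can and the cup where they stand.

Things in the scene. Friction and masses are not known exactly. Their poses are not given: they have to be found in the camera images.
- bin: Grey steel bin fixed to the bench; a lever pivots on a dark bracket (78 mm high) at its side. Origin: on the bench under the lever's pivot; z up, y from the pivot to the bin, x along the pivot pin. The box covers x -80..80, y 20..200, z 0..100 mm; the lever's long arm runs along -y. The frame is turned up to 0.3 rad from the world's.
- lever: Steel see-saw bar, 25 mm wide, 10 mm thick. Origin on its pivot, 65 mm up; axes as the bin's at rest. Turns about x from 0 (long end up) to 0.40 rad (lower stop). The long arm slopes up to its end 200 mm off in -y; its underside at rest is 86 to 89 mm up at y = -135 mm. The short arm reaches 60 mm into the bin, and its roller lifts the lid. Pressing the pad takes 3 to 8 N.
- lever_pad (a point): Centre of the top of the black rubber pad, 45 x 45 mm, on the lever's long end. At rest 118 to 122 mm above the bench and 197 mm from the pivot in the bin's -y, sloping 0.2 rad up away from the bin; at the lower stop 40 mm above the bench and 204 mm from the pivot, sloping 0.2 rad the other way. It swings on an arc about the pivot. The lid's weight brings it back up.
- lid: Heavy steel lid of the bin, 168 x 186 mm, 6 mm thick, 0.7 to 1.1 kg, flat when shut. Origin on its hinge, at the bin's edge next to the lever (bin frame y = 20, z = 100 mm). It turns about x; the side away from the lever rises. Only the lever keeps it open.
- lid_edge (a point): Middle of the top of the lid's free edge, far from the lever: 106 mm above the bench when shut, about 228 mm with the lever at its lower stop.
- chock: Loose wooden chock, 0.2 to 0.4 kg, standing across the lever. Base board 130 x 60 x 20 mm (x -100..30, y -30..30 mm) bearing a square post, under the lever, and a round peg, free beside the lever on the robot's side. Origin: on the bench under the post's centre; z up; x along the board from peg to post. Shifting it 60 mm or more in its -x (peg first) frees the lever.
- chock_post (a point): Centre of the top of the chock's square post, 40 x 40 mm, 80 mm above the bench, on the chock's origin axis. While it is under the lever, the lever sinks only 6 to 9 mm there.
- chock_peg (a point): Centre of the top of the chock's round upright peg, 20 mm in diameter, top 100 mm above the bench, axis at x = -80 mm of the chock. Between peg and post are 50 mm of clear space above the board, open from above except for the lever over the post.
- jar: Bystander: glass jar with a steel cap, 52 mm in diameter, 75 mm high. Origin at the centre of its underside.
- can: Bystander: closed can, 60 mm in diameter, 85 mm high. Origin at the centre of its underside.
- cup: Bystander: white cup, 64 mm in diameter at the rim, 70 mm high. Origin at the centre of its underside.

How it is judged:
At the end, for the whole second after the job is handed in: The fingers hold the lever's pad down (pad top lower than 55 mm above the bench, more than 1 N between fingers and lever), the lid's free edge is still, higher than 180 mm above the bench; the chock is upright and at rest on the bench; jar, can and cup are within 30 mm of where they began (height (world z) of lever_pad below 0.055 m and height (world z) of lid_edge above 0.18 m and contact force between the fingers and lever above 1 N and linear speed of each of lid, chock below 0.02 m/s and height (world z) of chock below 0.006 m and angle between chock's own z axis and vertical below 0.1 rad and distance of each of jar, can, cup from where it was at the start of the episode below 0.03 m); the arm keeps its last pose, push and grip.
It fails at once if the robot touches the lid (contact force between any of the fingers, the arm and lid above 0.5 N).
It fails at once if the chock is lifted off the bench or tipped over (height (world z) of chock above 0.015 m or angle between chock's own z axis and vertical above 0.35 rad).
It fails at once if jar, can or cup is moved more than 30 mm (distance of any of jar, can, cup from where it was at the start of the episode above 0.03 m).
It also fails if it takes over 45 s, if anything falls off the work surface, if the arm or the gripper's body presses on something with over 40 N, if the wrist force passes 120 N, or if a joint passes its speed limit or range.

## Working session

There is one attempt and no reset: what is moved stays moved. The work goes in short steps, Python scripts to look and compute and a tool call to move; the robot and the scene stay as the last step left them, time stands still between calls to the robot, and variables do not carry over. Pictures are saved under pics/ and viewed, and the job is handed in when it is done.

Besides the shell and the picture viewer there is one more tool, called in YAML: its name, and indented under it one key for each argument. servo_tool: Moves the arm, as the interface text tells. Its arguments: {"type":"object","properties":{"targets":{"type":"array","items":{"type":"number"}},"fingers":{"type":"number"}},"required":["targets"]}

```bash
mkdir -p pics; cat > h.py <<'E'
import numpy as np, cv2
from bench import telemetry, cams, workorder, spotter, ctrl
def shot(n,f):
    o=telemetry.get_obs(); p,d=cams.camera(n); cv2.imwrite('pics/'+f,p); np.save('pics/'+f[:-4]+'.npy',d); return o,p,d
def world(n,uv,z=None,d=None):
    c=cams.camera_params(n);K=np.array(c['intrinsics']);D=np.array(c['D'])
    r=cv2.undistortPoints(np.array([[uv]],float),K,D)[0,0]; r=np.array([r[0],r[1],1.])
    R=np.array(c['R']);t=np.array(c['t']).ravel()
    o=-R.T@t; w=R.T@r
    s=d if d is not None else (z-o[2])/w[2]
    return o+s*w
def cloud(n,dep):
    c=cams.camera_params(n);K=np.array(c['intrinsics']);D=np.array(c['D'])
    v,u=np.mgrid[0:480,0:640]
    r=cv2.undistortPoints(np.stack([u.ravel(),v.ravel()],1).astype(float)[:,None],K,D)[:,0]
    P=np.c_[r,np.ones(len(r))]*dep.ravel()[:,None]
    R=np.array(c['R']);t=np.array(c['t']).ravel()
    return ((P-t)@R).reshape(480,640,3)
E
python3 - <<'E'
from h import *
for n in('scene','side'):
    o,p,d=shot(n,n+'0.png')
    for th in ('lever_pad','chock_post','chock_peg','chock','jar','can','cup','lid_edge'):
        for r in spotter.search_frame(n,th)[:2]:
            u,v=map(int,r['pixel']); dd=d[v,u]
            print(n,th,r['pixel'],round(r['score'],2),world(n,r['pixel'],d=dd).round(3) if dd>0 else None)
print(o, ctrl.nose_length)
E
```

```text
scene lever_pad [309.1, 206.9] 0.81 [0.561 0.005 0.092]
scene lever_pad [274.7, 254.3] 0.22 [ 0.703 -0.025  0.067]
scene chock_post [309.6, 218.9] 0.6 [0.582 0.013 0.074]
scene chock_peg [308.1, 222.4] 0.66 [0.581 0.009 0.06 ]
scene chock [305.7, 219.5] 0.85 [0.58  0.003 0.067]
scene jar [228.8, 216.8] 0.67 [ 0.632 -0.172  0.068]
scene can [273.2, 250.8] 0.6 [ 0.703 -0.027  0.077]
scene cup [325.6, 257.2] 0.73 [0.645 0.075 0.03 ]
scene lid_edge [405.6, 222.5] 0.61 [0.554 0.234 0.109]
side chock_post [313.4, 341.5] 0.81 [ 0.529 -0.014  0.02 ]
side chock_peg [314.1, 341.6] 0.66 [ 0.531 -0.014  0.018]
side chock [314.9, 340.9] 0.95 [ 0.534 -0.012  0.016]
side jar [422.2, 363.0] 0.89 [ 0.594 -0.197  0.073]
side jar [339.4, 270.5] 0.48 [0.654 0.052 0.062]
side can [385.1, 294.2] 0.86 [ 0.658 -0.057  0.078]
side cup [338.8, 269.3] 0.81 [0.653 0.053 0.065]
side cup [385.2, 296.2] 0.26 [ 0.657 -0.059  0.076]
side lid_edge [229.0, 236.7] 0.78 [0.536 0.227 0.104]
{'time_s': 0.45, 'q': array([-2.06270395e-01,  1.80872392e-01,  1.60709450e+00, -1.41718037e-05,
        1.35375995e+00, -2.06293361e-01]), 'dq': array([-0.00031786, -0.00159907,  0.00064546,  0.00114754,  0.00145239,
        0.00065959]), 'joint_efforts': array([-1.43130001e-03, -4.44366682e+01, -3.51271677e+01, -3.77854667e-04,
        2.55619452e-03,  4.40361885e-05]), 'eef_pos': array([5.74975676e-01, 3.54622214e-05, 2.56201977e-01]), 'eef_rot': array([ 0.49996947,  0.49996344,  0.50004353, -0.50002355]), 'wrist_force': array([-0.31823674, -0.56881929, -0.54828149]), 'torque': array([-0.0025742 ,  0.04214703, -0.00158974]), 'opening': 1.0001120048289935} 0.025
```

```bash
python3 - <<'E'
import cv2
for n in('scene','side'):
    p=cv2.imread(f'pics/{n}0.png'); c=p[130:410,170:490]; cv2.imwrite(f'pics/{n}0c.png',cv2.resize(c,None,fx=2.5,fy=2.1))
E
python3 - <<'E'
import sys; sys.path.insert(0,'.')
from h import *
c=cams.camera_params('scene'); print(-np.array(c['R']).T@np.array(c['t']).ravel())
c=cams.camera_params('side'); print(-np.array(c['R']).T@np.array(c['t']).ravel()); print(cams.camera_params('wrist')['mount'])
o,p,d=shot('wrist','wrist0.png')
E
```

```text
[1.49204901 0.38556372 1.08642581]
[ 0.09273912 -0.5237421   0.80897407]
[[-6.45352843e-04 -3.20452935e-01  9.47264219e-01 -1.17388117e-01]
 [ 9.99999767e-01 -4.16354931e-04  5.40430561e-04  5.66037732e-04]
 [ 2.21215569e-04  9.47264347e-01  3.20453129e-01 -8.28358198e-02]
 [ 0.00000000e+00  0.00000000e+00  0.00000000e+00  1.00000000e+00]]
```

View pics/scene0c.png

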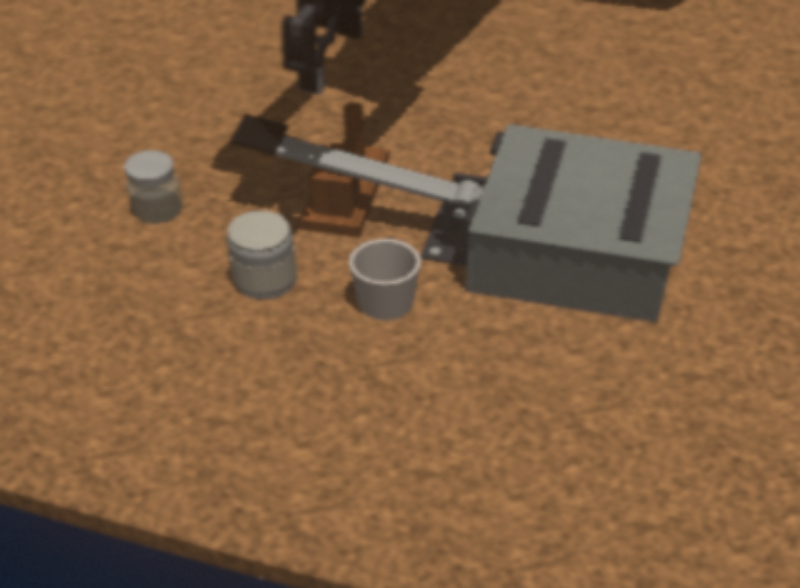

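View pics/side0c.png

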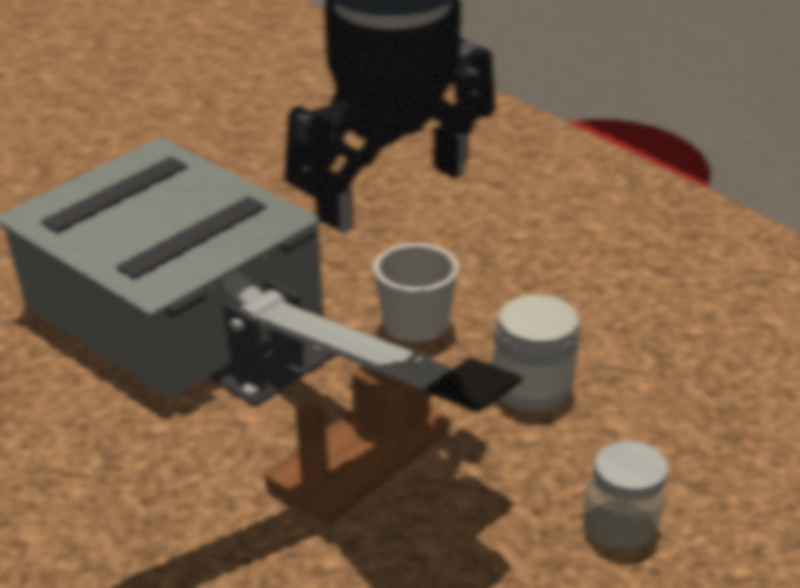

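View pics/wrist0.png

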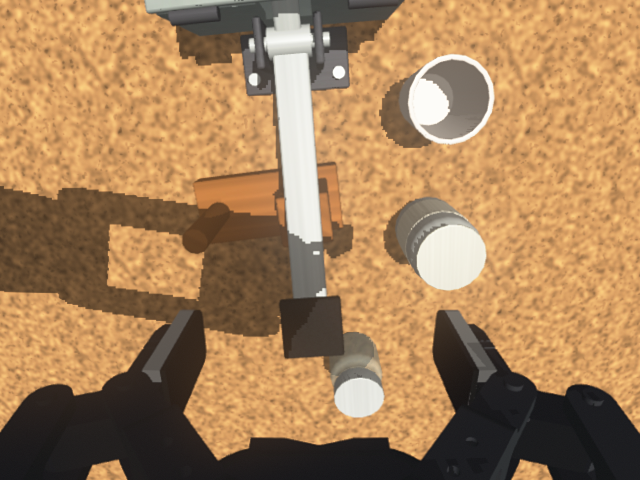

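```bash
python3 - <<'E'
from h import *
T=[]
for n in('scene','side'):
    W=cloud(n,np.load(f'pics/{n}0.npy')); p=cv2.imread(f'pics/{n}0.png').astype(int)
    P=W.reshape(-1,3); C=p.reshape(-1,3)
    m=(P[:,2]>.098)&(P[:,2]<.113)&(P[:,1]>.08)&(P[:,1]<.4)&(P[:,0]>.35)&(P[:,0]<.8)
    r=cv2.minAreaRect(P[m,:2].astype(np.float32)*1000); print(n,m.sum(),r, np.median(P[m,2]), cv2.boxPoints(r).round(0).tolist())
    # bench check
    m=(abs(P[:,2])<.02)&(P[:,0]>.4)&(P[:,0]<.8)&(abs(P[:,1])<.3); print('bench',np.median(P[m,2]))
    # things above bench in the lever area
    m=(P[:,2]>.03)&(P[:,2]<.14)&(P[:,1]>-.16)&(P[:,1]<.1)&(P[:,0]>.42)&(P[:,0]<.66)
    print(m.sum())
    img=np.full((600,600,3),255,np.uint8)
    for q,c in zip(P[m],C[m]):
        x=int((q[1]+.18)*2000);y=int((q[0]-.40)*2000)
        if 0<=x<600 and 0<=y<600: cv2.circle(img,(x,y),2,tuple(int(k) for k in np.clip(c*1.5,0,255)),-1)
    cv2.imwrite(f'pics/top_{n}.png',img)
E
```

```text
scene 4385 ((544.3102416992188, 226.41729736328125), (174.9844512939453, 193.77474975585938), 4.70355749130249) 0.10692822524837578 [[449.0, 316.0], [465.0, 123.0], [639.0, 137.0], [624.0, 330.0]]
bench 0.0007809309577777046
1950
side 5914 ((545.444580078125, 226.68389892578125), (170.7317657470703, 199.15626525878906), 4.756788730621338) 0.10608588986106383 [[452.0, 319.0], [469.0, 120.0], [639.0, 135.0], [622.0, 333.0]]
bench 0.00010938381537061306
3605
```

```bash
cat >> h.py <<'E'
from scipy.spatial.transform import Rotation as Ro
def wpx(o,uv,z):
    c=cams.camera_params('wrist');K=np.array(c['intrinsics']);D=np.array(c['D']);M=np.array(c['mount'])
    r=cv2.undistortPoints(np.array([[uv]],float),K,D)[0,0]; r=np.array([r[0],r[1],1.])
    q=o['eef_rot'];R=Ro.from_quat([q[1],q[2],q[3],q[0]]).as_matrix()
    c0=o['eef_pos']+R@M[:3,3]; w=R@M[:3,:3]@r
    return c0+(z-c0[2])/w[2]*w
E
python3 - <<'E'
from h import *
o=telemetry.get_obs()
for n,uv,z in [('pad',(312,327),.12),('padTL',(280,299),.116),('padTR',(340,296),.116),('padBL',(285,357),.124),('padBR',(344,354),.124),
 ('pegtop',(195,242),.1),('pegbase',(216,213),.02),('boardTL',(194,181),.02),('boardTR',(337,164),.02),('boardBL',(203,243),.02),('boardBR',(343,222),.02),('postTL',(276,194),.08),('pivot',(289,42),.07),
 ('jar',(358,392),.075),('can',(451,255),.085),('cup',(452,98),.07)]:
    print(n,(wpx(o,uv,z)*1000).round(0))
E
```

```text
pad [571. -75. 120.]
padTL [548. -55. 116.]
padTR [591. -52. 116.]
padBL [551. -98. 124.]
padBR [594. -96. 124.]
pegtop [486. -17. 100.]
pegbase [482. -19.  20.]
boardTL [465.  11.  20.]
boardTR [592.  26.  20.]
boardBL [467. -48.  20.]
boardBR [598. -27.  20.]
postTL [544.  13.  80.]
pivot [555. 119.  70.]
jar [ 611. -172.   75.]
can [678. -34.  85.]
cup [672.  82.  70.]
```

```bash
python3 - <<'E'
import cv2
p=cv2.imread('pics/wrist0.png')[140:380,160:400]; cv2.imwrite('pics/w0c.png',cv2.resize(p,(600,600),interpolation=cv2.INTER_CUBIC))
E
```

```text
(no output)
```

View pics/w0c.png

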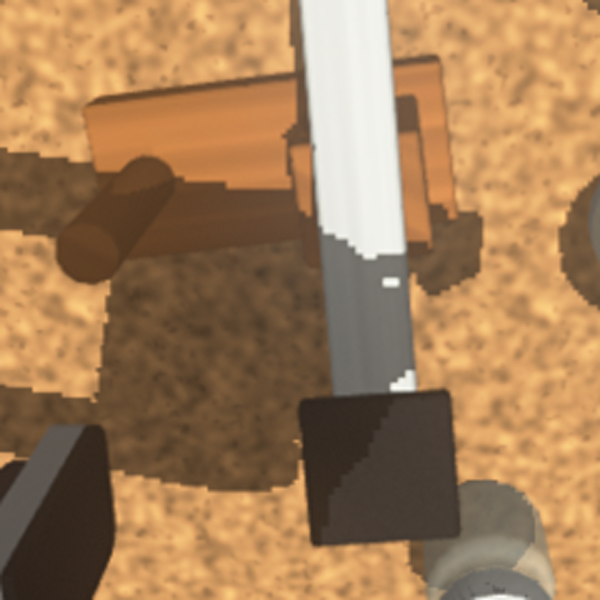

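servo_tool:
  targets: [0,-30,7,0,0,-29,6,0,0,0,0,0.145,0,0,0,0.145,0,0,0,0.145]
  fingers: 0

```text
time_s: 1.45
eef_pos: [0.5159, -0.0131, 0.2565]
eef_rot: [0.379, 0.597, 0.378, -0.597]
wrist_force: [1.0, -0.3, 0.4]
opening: 0.142
```

servo_tool:
  targets: [0,0,0,0.145,0,0,0,0.145,0,0,0,0.145,0,0,0,0.145,0,0,0,0.145]

```text
time_s: 1.95
eef_pos: [0.516, -0.013, 0.2564]
eef_rot: [0.142, 0.693, 0.142, -0.693]
wrist_force: [0.7, 0.4, 0.2]
opening: -0.002
```

servo_tool:
  targets: [20,0,0,0.145,20,0,0,0.145,20,0,0,0,0,0,0,0,0,0,0,0]

```text
time_s: 2.45
eef_pos: [0.516, -0.013, 0.1965]
eef_rot: [-0.043, -0.706, -0.043, 0.706]
wrist_force: [0.1, 0.4, 0.6]
opening: 0.002
```

```bash
python3 - <<'E'
from h import *
o,p,d=shot('wrist','wrist1.png'); print(o['eef_pos'].round(4)); q=o['eef_rot'];print(Ro.from_quat([q[1],q[2],q[3],q[0]]).as_matrix().round(3))
shot('side','side1.png')
p=cv2.imread(f'pics/side1.png'); c=p[130:410,170:490]; cv2.imwrite(f'pics/side1c.png',cv2.resize(c,None,fx=2.5,fy=2.1))
E
```

```text
[ 0.516  -0.013   0.1965]
[[-0.     0.121 -0.993]
 [ 0.    -0.993 -0.121]
 [-1.    -0.     0.   ]]
```

View pics/wrist1.png

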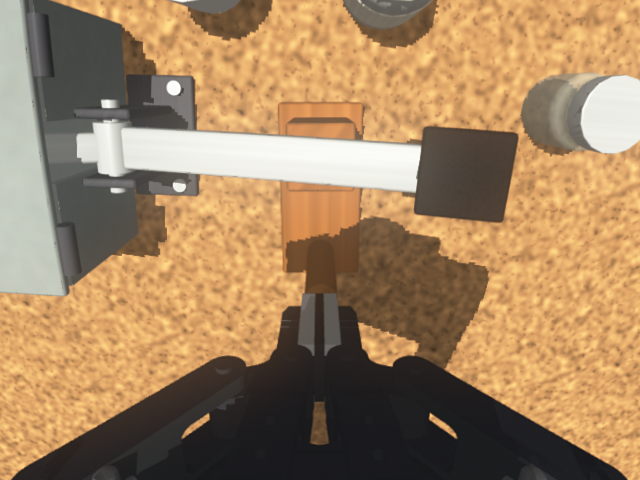

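View pics/side1c.png

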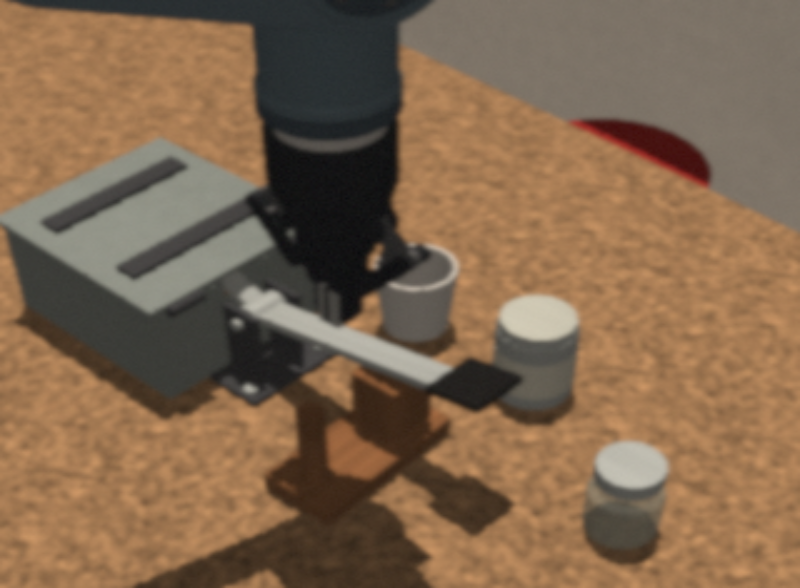

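```bash
python3 - <<'E'
from h import *
o=telemetry.get_obs()
for n,uv,z in [('pad',(467,173),.12),('postL',(288,189),.08),('postR',(355,189),.08),('brdnearL',(284,271),.02),('brdnearR',(359,271),.02),('brdfarL',(279,103),.02),('brdfarR',(364,103),.02),('leverAtPostNear',(320,185),.1),('pivot',(108,145),.07),
 ]:
    print(n,(wpx(o,uv,z)*1000).round(0))
E
```

```text
pad [573. -79. 120.]
postL [545.   9.  80.]
postR [550. -30.  80.]
brdnearL [465.   9.  20.]
brdnearR [472. -51.  20.]
brdfarL [592.  24.  20.]
brdfarR [599. -35.  20.]
leverAtPostNear [554.  -9. 100.]
pivot [557. 121.  70.]
```

servo_tool:
  targets: [25,0,0,0,25,0,0,0,25,0,0,0,20,0,0,0,0,0,0,0]

```text
time_s: 3.05
eef_pos: [0.5147, -0.0127, 0.0998]
eef_rot: [-0.042, -0.705, -0.043, 0.707]
wrist_force: [-1.2, 0.4, -1.2]
opening: -0.001
```

servo_tool:
  targets: [10,0,0,0,10,0,0,0,6,0,0,0,0,0,0,0,0,0,0,0]

```text
time_s: 3.55
eef_pos: [0.5162, -0.013, 0.0755]
eef_rot: [0.043, 0.706, 0.043, -0.706]
wrist_force: [-0.8, 0.2, -0.1]
opening: 0.001
```

```bash
python3 - <<'E'
from h import *
shot('side','side2.png')
p=cv2.imread(f'pics/side2.png'); c=p[130:410,170:490]; cv2.imwrite(f'pics/side2c.png',cv2.resize(c,None,fx=2.5,fy=2.1))
E
```

```text
(no output)
```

View pics/side2c.png

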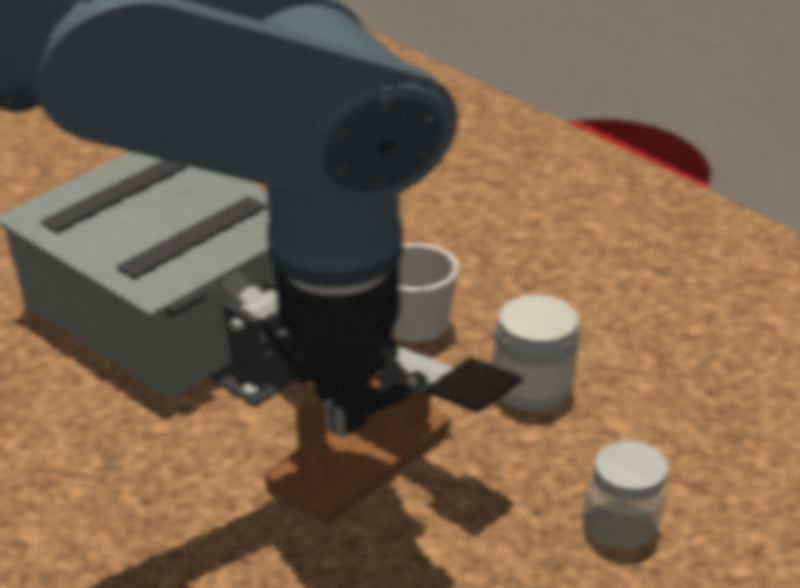

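servo_tool:
  targets: [0,0,4,0,0,0,6,0,0,0,8,0,0,0,8,0,0,0,8,0]

```text
time_s: 4.1
eef_pos: [0.4821, -0.0173, 0.0757]
eef_rot: [0.043, 0.706, 0.043, -0.705]
wrist_force: [4.5, 0.2, 1.9]
opening: 0.0
```

servo_tool:
  targets: [0,0,8,0,0,0,8,0,0,0,8,0,0,0,8,0,0,0,8,0]

```text
time_s: 4.6
eef_pos: [0.4417, -0.022, 0.0752]
eef_rot: [-0.043, -0.706, -0.043, 0.706]
wrist_force: [1.7, 0.7, 1.0]
opening: -0.006
```

servo_tool:
  targets: [0,0,8,0,0,0,6,0,0,0,4,0,0,0,0,0,0,0,0,0]

```text
time_s: 5.1
eef_pos: [0.4242, -0.024, 0.0751]
eef_rot: [-0.043, -0.705, -0.043, 0.706]
wrist_force: [0.2, 0.5, 0.5]
opening: 0.001
```

```bash
python3 - <<'E'
from h import *
o,p,d=shot('wrist','wrist3.png')
shot('side','side3.png')
p=cv2.imread(f'pics/side3.png'); c=p[130:410,170:490]; cv2.imwrite(f'pics/side3c.png',cv2.resize(c,None,fx=2.5,fy=2.1))
E
```

```text
(no output)
```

View pics/side3c.png

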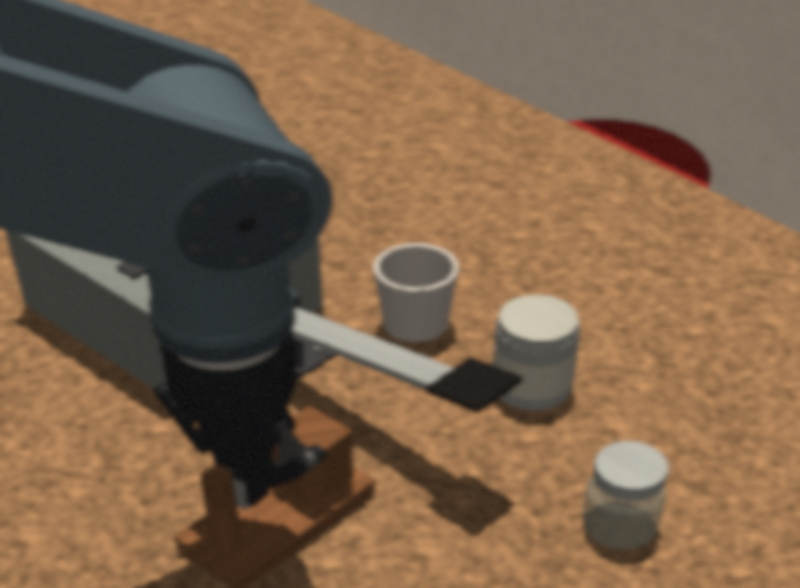

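View pics/wrist3.png

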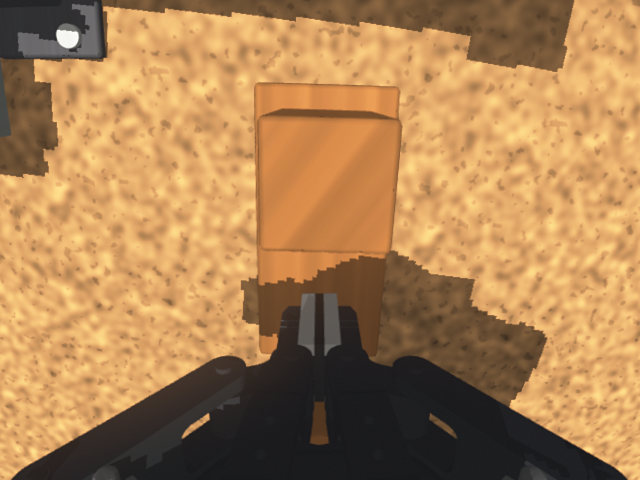

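servo_tool:
  targets: [-5,0,-3,0,-20,0,-3,0,-30,0,0,0,-35,0,0,0,-25,0,0,0]

```text
time_s: 5.7
eef_pos: [0.4314, -0.0235, 0.1928]
eef_rot: [0.043, 0.706, 0.042, -0.705]
wrist_force: [0.7, 0.5, -0.1]
opening: -0.002
```

servo_tool:
  targets: [0,15,-27,0,0,20,-35,0,0,20,-35,0,0,15,-27,0,0,5,-10,0]

```text
time_s: 6.2
eef_pos: [0.5751, -0.0829, 0.1905]
eef_rot: [0.043, 0.706, 0.042, -0.705]
wrist_force: [-0.4, 0.5, 0.2]
opening: -0.005
```

servo_tool:
  targets: [0,0,0,0,0,0,0,0,0,0,0,0,0,0,0,0,0,0,0,0]

```text
time_s: 6.7
eef_pos: [0.5722, -0.0813, 0.1906]
eef_rot: [0.043, 0.706, 0.043, -0.706]
wrist_force: [-0.2, -1.0, -0.3]
opening: 0.001
```

```bash
python3 - <<'E'
from h import *
o,p,d=shot('wrist','wrist4.png');print(o['eef_pos'],o['wrist_force'])
shot('side','side4.png')
p=cv2.imread(f'pics/side4.png'); c=p[130:410,170:490]; cv2.imwrite(f'pics/side4c.png',cv2.resize(c,None,fx=2.5,fy=2.1))
E
```

```text
[ 0.57221456 -0.08130729  0.19058281] [-0.16775511 -0.9602837  -0.25134156]
```

View pics/side4c.png

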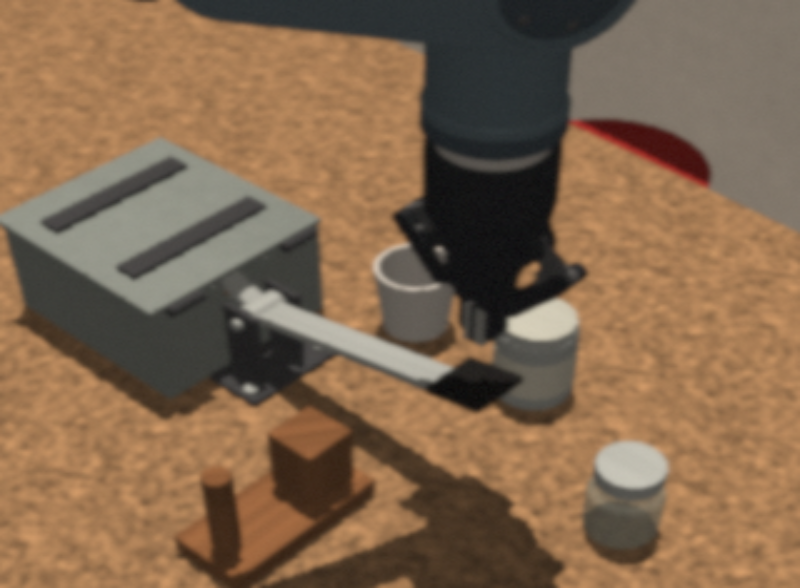

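View pics/wrist4.png

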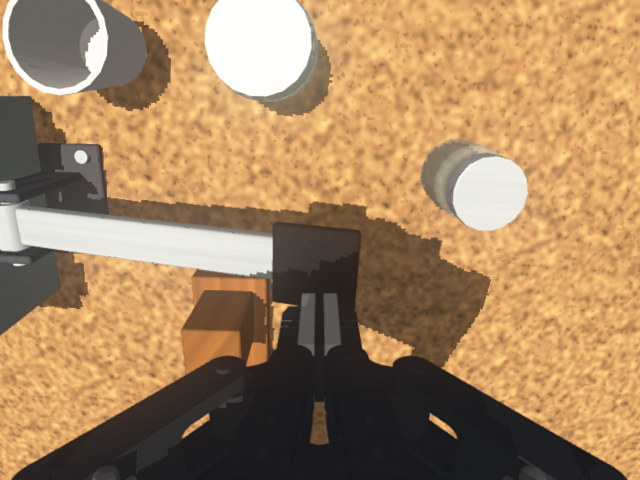

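```bash
python3 - <<'E'
from h import *
o=telemetry.get_obs()
for n,uv,z in [('padfarL',(274,224),.116),('padfarR',(360,232),.124)]: print(n,(wpx(o,uv,z)*1000).round(0))
E
```

```text
padfarL [592. -56. 116.]
padfarR [596. -98. 124.]
```

servo_tool:
  targets: [15,0,0,0,15,0,0,0,8,0,0,0,6,0,0,0,6,0,0,0]

```text
time_s: 7.3
eef_pos: [0.5722, -0.0821, 0.14]
eef_rot: [-0.043, -0.705, -0.043, 0.706]
wrist_force: [-5.3, -2.8, 9.3]
opening: -0.0
```

servo_tool:
  targets: [7,0,0,0,7,0,0,0,7,0,0,0,7,0,0,0,7,0,0,0]

```text
time_s: 7.8
eef_pos: [0.5745, -0.0841, 0.1072]
eef_rot: [0.044, 0.707, 0.041, -0.704]
wrist_force: [-3.0, -8.0, 10.4]
opening: -0.004
```

```bash
python3 - <<'E'
from h import *
o=telemetry.get_obs();print(o['eef_pos'],o['wrist_force'])
shot('side','side5.png')
p=cv2.imread(f'pics/side5.png'); c=p[130:410,170:490]; cv2.imwrite(f'pics/side5c.png',cv2.resize(c,None,fx=2.5,fy=2.1))
E
```

```text
[ 0.57450641 -0.08406345  0.10723123] [-2.98013347 -7.9915275  10.35678938]
```

View pics/side5c.png

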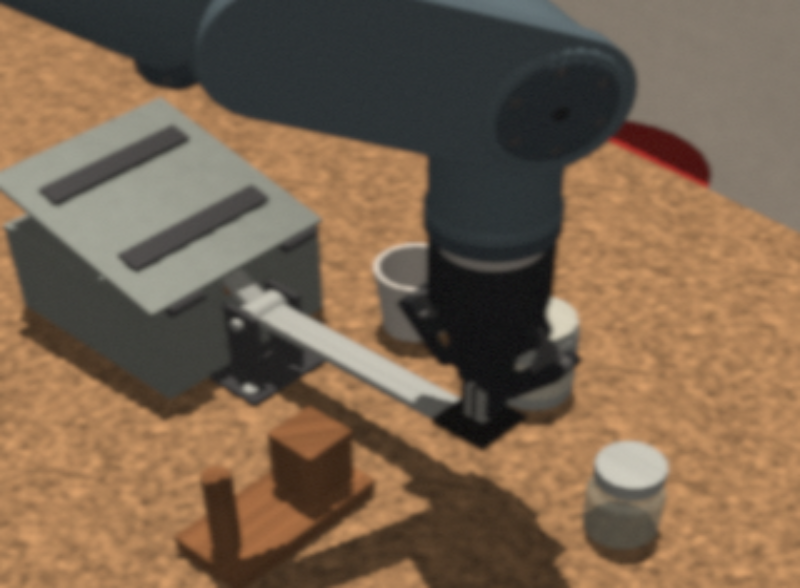

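servo_tool:
  targets: [7,0,0,0,7,0,0,0,7,0,0,0,7,0,0,0,6,0,0,0]

```text
time_s: 8.35
eef_pos: [0.5743, -0.0833, 0.0727]
eef_rot: [0.044, 0.707, 0.042, -0.705]
wrist_force: [-1.7, -1.8, 10.0]
opening: 0.003
```

servo_tool:
  targets: [4,0,0,0,3,0,0,0,2,0,0,0,0,0,0,0,0,0,0,0]

```text
time_s: 8.85
eef_pos: [0.5744, -0.0828, 0.0657]
eef_rot: [0.044, 0.707, 0.042, -0.705]
wrist_force: [-8.4, -0.2, 24.3]
opening: 0.003
```

servo_tool:
  targets: [0,0,0,0,0,0,0,0,0,0,0,0,0,0,0,0,0,0,0,0]

```text
time_s: 9.35
eef_pos: [0.5745, -0.0828, 0.0658]
eef_rot: [0.044, 0.707, 0.042, -0.705]
wrist_force: [-6.8, -0.8, 22.9]
opening: -0.001
```

```bash
python3 - <<'E'
from h import *
o=telemetry.get_obs();print(o['eef_pos'],o['wrist_force'])
_,p,d=shot('side','side6.png')
for th in ('lid_edge','lever_pad'):
  for r in spotter.search_frame('side',th)[:1]:
    u,v=map(int,r['pixel']); print(th,r, world('side',r['pixel'],d=d[v,u]))
c=p[130:410,170:490]; cv2.imwrite(f'pics/side6c.png',cv2.resize(c,None,fx=2.5,fy=2.1))
W=cloud('side',d);P=W.reshape(-1,3);m=(P[:,1]>.13)&(P[:,1]<.35)&(P[:,0]>.45)&(P[:,0]<.65);print('lid top',np.percentile(P[m,2],[50,95,98]))
shot('scene','scene6.png'); p=cv2.imread('pics/scene6.png')[130:410,170:490]; cv2.imwrite('pics/scene6c.png',cv2.resize(p,None,fx=2.5,fy=2.1))
E
```

```text
[ 0.5744696  -0.08278378  0.06577275] [-6.83678614 -0.76919025 22.93780239]
lid_edge {'pixel': [229.6, 221.4], 'score': 0.6} [0.52488602 0.19823581 0.16313633]
lever_pad {'pixel': [315.1, 312.3], 'score': 0.83} [0.55742388 0.01186898 0.05209045]
lid top [0.11726688 0.21241165 0.22077647]
```

View pics/side6c.png

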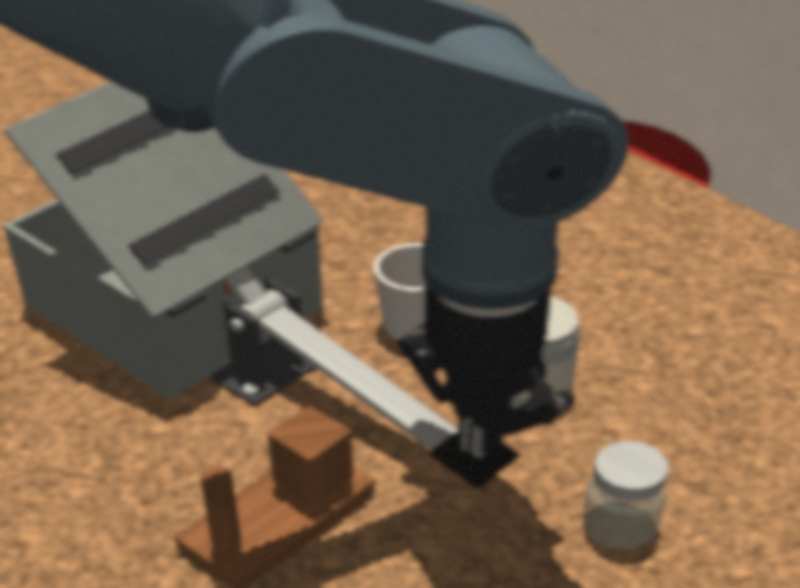

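View pics/scene6c.png

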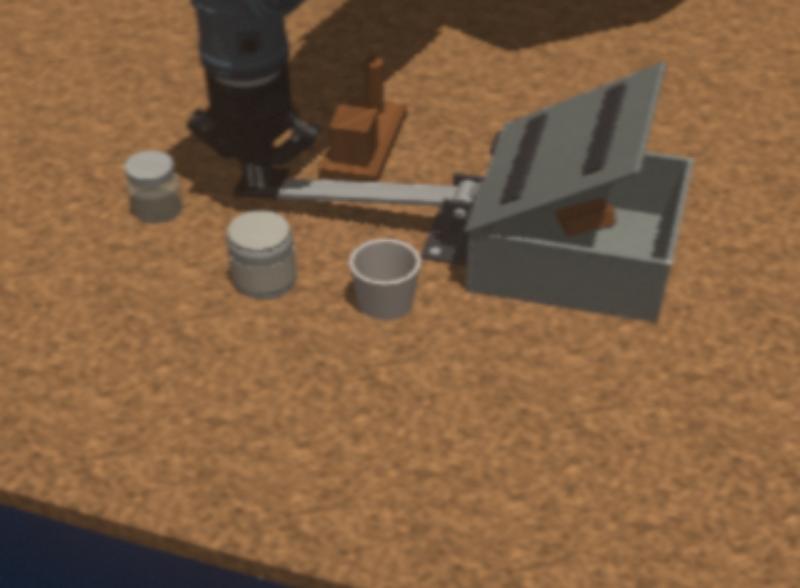

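```bash
python3 -c "
from h import *
print(workorder.hand_in()); o=telemetry.get_obs(); print(o['time_s'],o['eef_pos'],o['wrist_force'])"
```

```text
the job is handed in; nothing more can be done
None
the job is handed in; nothing more can be done
```

The bin is open and the arm is holding the pad down. I handed the job in at about 9.5 s, and no verdict was reported.

I put the closed fingers between the chock's peg and post and pushed the chock about 85 mm towards the robot. Then I pressed the lever pad down to its lower stop.

Last checks before handing in:
- **Pad:** the fingertips were at about 41 mm, so the pad was down at its stop. The push on it was steady at about 23 N.
- **Lid:** the top of the lid cloud in the side camera's depth was about 0.22 m.
- **Chock and bystanders:** the pictures showed the chock upright and clear of the lever. The jar, can and cup looked unmoved in the scene picture.

Two side-camera network readings disagreed with this. It put the lid edge at 0.163 m, at a pixel partway down the lid's face. It also placed the pad on the lever's arm. I relied on the depth readings, the force and the pictures instead.

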